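Take a hung pack of tube adaptors off its hook and file it in the centrifuge kit

ROBOT

A 7-joint arm with a two-finger parallel gripper is mounted at the origin on the work surface. World frame = base frame: x ahead of the robot, y to its left, z up, the work surface at z = 0. Lengths are in m, angles in degrees, forces in N, time in s.
With the tool pointing down it reaches from about 0.4 to 0.875 m from the base axis. Payload 6.5 kg.
Tool frame: the origin (TCP) lies at the centre of the arm's flange, where the gripper is bolted on; the fingertips stand 173 mm ahead of it and the grasp point (between the pads) lies 155 mm ahead of it; y points along the fingers, x is the direction in which the jaws open and shut, and the axes are right-handed (so a half turn about y gives the same grasp; the last joint's range is limited). The gripper opens to 85 mm and grips with 20 to 120 N. Pads are 22 mm wide; open, the fingers measure 114 mm over their backs; the gripper's body (76 mm by 85 mm) begins 54 mm behind the grasp point. The pads swing forward as they close: fully open they stand 13 mm farther back than shut.
Start: joints at [-80.34, 30.733, -0.252, 88.115, 0.149, 61.152, -4.079], TCP at [0.151, 0.632, 0.405] pointing down, gripper open.
Joint ranges: [-154.64, 154.64], [-21.42, 123.67], [-72.66, 72.17], [13.99, 137.28], [-74.86, 254.86], [10.95, 109.41], [-158.01, 158.01]. Speed limits (degrees/s): [136.94, 136.94, 180, 180, 180, 180, 180].

INTERFACE

Orientations are given as [roll, pitch, yaw] about the fixed x, y, z axes, in that order (R = Rz(yaw) Ry(pitch) Rx(roll)).
In Python, from workcell import r gives the robot as it stands. The module is installed in compiled form; this text tells all that it offers.
- The arm moves only by the tool play_rows, never from a script. Its argument "motion" is a list that holds one entry, the list of rows, each a list of 4 numbers: the shift along the world's x, y, z in cm, then the turn about the world's z in rad. In form: [[[tx, ty, tz, roll], ...]]. A call has 1 to 20 rows; each row is the pose to reach, as a shift and turn from the pose commanded when the call began; what a row does not reach only later rows make up. A row lasts 1/8 s, in which the tool goes at most 62.5 mm and 10.7 degrees, less where a joint would pass 70% of its speed; a pose out of reach is approached as far as the arm can. A call with a gripper value outside its range is refused whole. "fingers" is the finger opening in cm, from 0 to 8.54, set as the call begins (left out, the last holds). The fingers move at their own pace and stop on an object; "squeeze" is the grip in N (left out, the last holds). Time passes only in rows, so rows that repeat a pose let the fingers close. It gives the time, the measured TCP pose, the force and the opening at its end, in the units of the state.
- r.observe(): the state, without advancing time (a new reading comes with each control period).
- r.capture(name): name is "scene" or "side" or "wrist"; returns a dict with "pixels" (400x640x3 uint8, red, green, blue), "depth" (400x640 float32, m along the optical axis (not along the pixel's ray), 0 where there is no reading), "fx", "fy", "cx", "cy" (pixels), "origin" and "orientation" of the camera in the world. Camera axes: x right, y down, z forward; pixel columns grow to the right and rows downward; lengths in m; the calibration is good to about 2 mm. A picture is of the moment at which its call begins.
- r.sign_off(): hands the job in, once; it reports no verdict.
The state is a dict: "time_s": time; "qpos": joint angles; "qd": joint speeds; "tau": joint torques, N m; "ee_pos": TCP position; "eef_rot": TCP orientation; "ft_force": force on the tool from outside, world axes, zero at the start; "ft_torque": the same for the moment, N m; "finger_gap": finger opening in m.
Only numpy, scipy, OpenCV 4.12 (cv2) and the standard library are available. Lean on these libraries where they do the work, as an engineer would, in place of code of your own. Each camera call takes 0.05 s, during which the arm holds its last target. There are 200 camera calls.

TASK

The centrifuge's kit is short of orange tube adaptors: take the pack with the orange header off its hook on the wire stand, lifting it over the hook's upturned tip as you slide it off instead of forcing it. Stand it upright, header up and fully down, in the organiser's compartment with the orange label; set it down rather than letting it fall. Leave the other packs and everything else on the bench where they are.

Things in the scene. Friction and masses are not known exactly. Their poses are not given: they have to be found in the camera images.
- orange_centre (a point): centre (70 mm above the foot) of the pack to fetch: rigid clear clamshell, 140 mm tall, 90 wide, 80 g, orange header, four orange tube adaptors. z up along the pack, y across its width, x its thickness; both faces alike. 0 to 80 mm above the foot: blister 30 mm thick, 80 wide, flat-footed; 80 to 140 mm: flat header 5 mm thick, 90 wide. It hangs on any one of the three hooks
- orange_hole (a point): centre of the orange pack's hang hole, 44 mm above the pack's centre: 30 mm wide, 20 mm high. The header has a solid strip 30 mm wide on each side of the hole and 16 mm above it. At the start the hole's upper edge rests on the two wires of the hook; the pack is free to swing and to slide along them. Axes as the pack's
- blue_centre (a point): centre of the blue pack, hanging on another hook; a twin of the orange pack in size and shape, with blue header and adaptors; same axes. Leave it alone
- green_centre (a point): centre of the green pack, hanging on another hook; a twin of the orange pack in size and shape, with green header and adaptors; same axes. Leave it alone
- stand: fixed steel wire stand; origin on the bench under its crossbar (400 mm along y, axis at z = 215 mm, 10 mm thick; posts at its ends, a thin wire grid below it; only 16 mm high clips and the hook tips rise above it). Three level hooks leave it along the stand's -x at y = -130, 0, +130 mm. A pack hangs 65 to 85 mm out from the crossbar
- tip_right (a point): tip of the hook at y = -130 mm of the stand: wire axis at x = -145 mm, z = 233 mm; axes as the stand's. Each hook is a loop of two parallel 5 mm wires, 17 mm wide over both; the wire axis is level at z = 215 mm as far as x = -125 mm, and the last 20 mm turns up in a straight slope to the tip
- tip_middle (a point): tip of the hook at y = 0 of the stand, like tip_right
- tip_left (a point): tip of the hook at y = +130 mm of the stand, like tip_right
- organiser: fixed grey open-topped organiser, 155 mm (x) by 114 mm (y) by 70 mm high, origin at the centre of its underside; walls, dividers and floor 5 mm thick. Its two dividers make three compartments side by side along its x (centres at x = -50, 0 and +50 mm), each 45 mm (x) by 104 mm (y) clear and 65 mm deep. A pack stands in a compartment with its thickness along the organiser's x, header up
- free_slot (a point): centre of the floor of the empty compartment that bears the orange label (orange card on its floor and orange tabs on both end walls, 3 mm thick at most); 65 mm below the rim, axes as the organiser's. It may be any of the three
- violet_centre (a point): centre of the violet pack, standing in another compartment; a twin of the orange pack in size and shape, with violet header and adaptors; same axes. Leave it alone
- slate_centre (a point): centre of the slate pack, standing in another compartment; a twin of the orange pack in size and shape, with slate header and adaptors; same axes. Leave it alone
- rotor_lid: clear round rotor lid, 110 mm across, 36 mm high with its steel knob, lying on the bench; origin at the centre of its underside. Leave it alone
- tube_rack: blue rack of small tubes, 70 by 160 (y) by 48 mm high; origin at the centre of its underside. Leave it alone
- wash_bottle: white wash bottle with red cap and spout, 60 mm across, 160 mm high; origin at the centre of its underside. Leave it alone
- beaker: glass beaker, 72 mm across, 95 mm high; origin at the centre of its underside. Leave it alone

How it is judged (in metres and radians):
On the way:
1. the orange pack is held clear of its hook, in the air: out beyond the tips of the hooks (x of orange_hole in the frame of stand below -0.156 m and height (world z) of orange_centre above 0.1 m and contact force between the fingers and orange above 0.5 N), for 0.1 s.
At the end, for the whole second after the job is handed in: the orange pack rests in the orange-labelled compartment, header up (0.3 rad), foot within 10 mm of the floor, centre within 20 mm of the middle each way; blue and green packs within 40 mm and violet and slate packs, rotor lid, tube rack, wash bottle and beaker within 30 mm of their starts (x of orange_centre in the frame of free_slot between -0.02 and 0.02 m and y of orange_centre in the frame of free_slot between -0.02 and 0.02 m and z of orange_centre in the frame of free_slot between 0.055 and 0.08 m and angle between orange_centre's own z axis and vertical below 0.3 rad and linear speed of orange below 0.02 m/s and distance of each of blue_centre, green_centre from where it was at the start of the episode below 0.04 m and distance of each of violet_centre, slate_centre, rotor_lid, tube_rack, wash_bottle, beaker from where it was at the start of the episode below 0.03 m); the robot touches nothing.
It fails at once if the orange pack is forced against the stand with more than 15 N (contact force between orange and stand above 15 N).
It fails at once if the orange pack falls: it moves faster than 0.8 m/s with no finger touching it (linear speed of orange above 0.8 m/s and contact force between orange and the fingers below 0.05 N).
It fails at once if another pack is moved by more than 40 mm (hanging) or 30 mm (standing) (distance of any of blue_centre, green_centre from where it was at the start of the episode above 0.04 m or distance of any of violet_centre, slate_centre from where it was at the start of the episode above 0.03 m).
It fails at once if the rotor lid, tube rack, wash bottle or beaker is moved by more than 30 mm (distance of any of rotor_lid, tube_rack, wash_bottle, beaker from where it was at the start of the episode above 0.03 m).
It also fails if it takes over 51 s, if anything falls off the work surface, if the arm or the gripper's body presses on something with over 40 N, if the wrist force passes 120 N, or if a joint passes its speed limit or range.

## Working session

There is one attempt and no reset: what is moved stays moved. The work goes in short steps, Python scripts to look and compute and a tool call to move; the robot and the scene stay as the last step left them, time stands still between calls to the robot, and variables do not carry over. Pictures are saved under pics/ and viewed, about 8 in all and at most 12, crops included, and the job is handed in when it is done.

Besides the shell and the picture viewer there is one more tool, called after "Call:" in YAML: its name, and indented under it one key for each argument. play_rows: Moves the arm, as the interface text tells. Its arguments: {"type":"object","properties":{"motion":{"type":"array","items":{"type":"array","items":{"type":"array","items":{"type":"number"}}}},"fingers":{"type":"number"},"squeeze":{"type":"number"}},"required":["motion"]}

```bash
mkdir -p pics
cat > h.py <<'E'
import numpy as np, cv2
from workcell import r
def cap(n):
    c=r.capture(n); return c
def save(c,f,crop=None,s=1):
    im=c["pixels"][:,:,::-1]
    if crop: im=im[crop[1]:crop[3],crop[0]:crop[2]]
    cv2.imwrite("pics/"+f,cv2.resize(im,None,fx=s,fy=s))
def R(c):
    o=np.array(c["orientation"],float)
    if o.shape==(3,3): return o
    from scipy.spatial.transform import Rotation as T
    if o.size==3: return T.from_euler("xyz",o,degrees=True).as_matrix()
    raise Exception(o)
def pts(c):
    v,u=np.mgrid[0:400,0:640]; d=c["depth"]
    p=np.stack([(u-c["cx"])/c["fx"]*d,(v-c["cy"])/c["fy"]*d,d],-1)
    return p@R(c).T+np.array(c["origin"])
def px(c,P):
    q=(np.array(P)-c["origin"])@R(c); return q[...,0]/q[...,2]*c["fx"]+c["cx"],q[...,1]/q[...,2]*c["fy"]+c["cy"]
E
python3 - <<'E'
from h import *
print(r.observe())
ims=[]
for n in("scene","side"):
    c=cap(n); np.save(n+".npy",c,allow_pickle=True); print(n,c["origin"],c["orientation"],c["fx"],c["cx"],c["cy"]); save(c,n+"0.png",None,1.25)
E
```

```text
{'time_s': 0.0, 'qpos': array([-80.34114413,  30.77665979,  -0.25384047,  88.17148347,
         0.15046207,  61.1508503 ,  -4.0809974 ]), 'qd': array([ 0.03182915, -0.01361758, -0.05797461, -0.04657405,  0.09211959,
        0.02618619,  0.05224813]), 'tau': array([-1.65970318e-04, -5.83410823e+01,  1.04851607e+00, -2.59107774e+01,
        1.24137173e-02,  9.43137333e-03, -2.49740452e-06]), 'ee_pos': array([0.15113494, 0.63184224, 0.40381704]), 'eef_rot': array([-90.00879254,   0.09828841,  76.55105544]), 'ft_force': array([ 0.10597414, -0.86420507,  0.4809584 ]), 'ft_torque': array([-0.01930795,  0.00544052,  0.01170423]), 'finger_gap': 0.08524357747081716}
scene [ 1.07899438 -0.09087095  1.04064572] [-148.05882854   -0.62886192   79.20294508] 392.67345244466543 320.23212310599644 203.411402242548
side [ 0.19727276 -0.64860803  0.64064468] [-122.60722157   -0.70389247  -24.57812229] 380.4314782737089 319.141739247247 203.97215160323464
```

View pics/scene0.png

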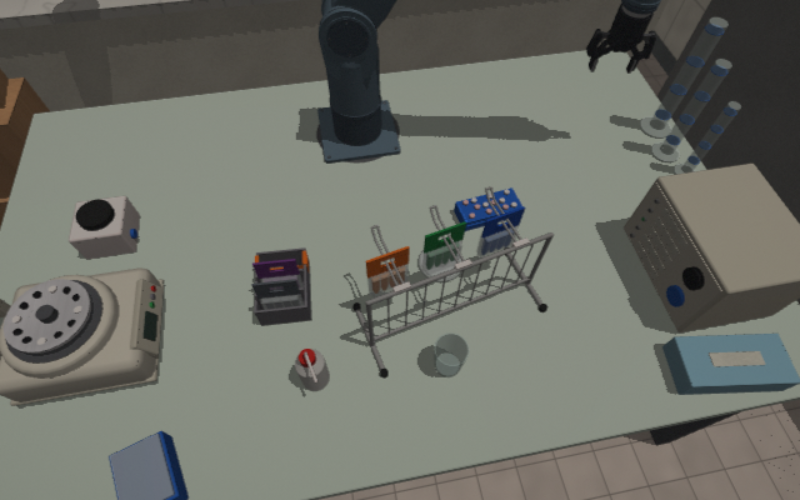

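View pics/side0.png

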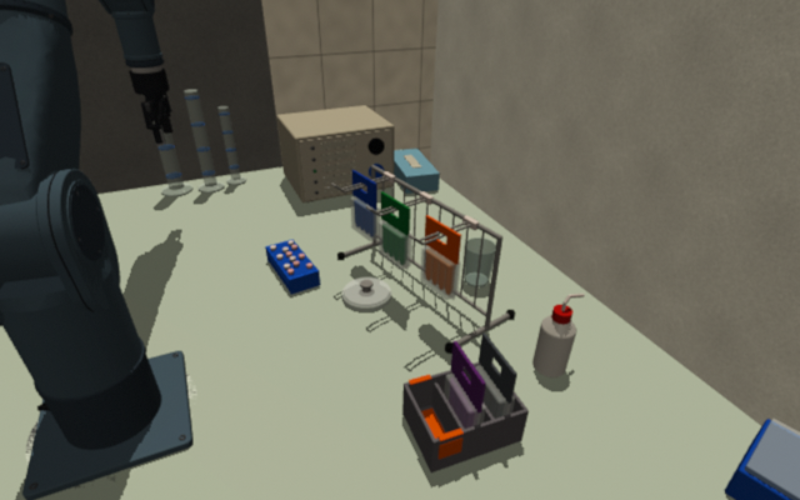

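```bash
cat > m.py <<'E'
from h import *
# hue ranges (OpenCV H) for headers
H={"orange":(5,14),"green":(50,85),"blue":(105,125),"violet":(135,160)}
def blobs(c,name,zlo,zhi,smin=120):
    h=cv2.cvtColor(c["pixels"],cv2.COLOR_RGB2HSV); P=pts(c); a,b=H[name]
    m=(h[...,0]>=a)&(h[...,0]<=b)&(h[...,1]>smin)&(h[...,2]>40)&(c["depth"]>0)&(P[...,2]>zlo)&(P[...,2]<zhi)
    n,l,s,_=cv2.connectedComponentsWithStats(m.astype(np.uint8))
    return [(s[i],P[l==i]) for i in range(1,n) if s[i,4]>25]
def rect(q):
    (c,(w,h),a)=cv2.minAreaRect((q[:,:2]*1000).astype(np.float32)); return np.round([*c,w,h,a],1)
E
python3 - <<'E'
from m import *
for n in("scene","side"):
    c=np.load(n+".npy",allow_pickle=True).item(); P=pts(c)
    for k,zl,zh in(("orange",.17,.26),("green",.17,.26),("blue",.17,.26),("violet",.08,.18),("orange",-.01,.09)):
        for s,q in blobs(c,k,zl,zh): print(n,k,s,"mean",q.mean(0).round(3),"z",np.percentile(q[:,2],[2,98]).round(3),"rect",rect(q),"pca",np.degrees(np.arctan2(*np.linalg.svd(q[:,:2]-q[:,:2].mean(0),full_matrices=False)[2][0][::-1])).round(1))
    # crossbar-high points
    m=(P[...,2]>.205)&(P[...,2]<.224)&(c["depth"]>0)&(c["depth"]<1.5)&(c["pixels"].max(-1).astype(int)-c["pixels"].min(-1)<40)&(P[...,0]>.3)&(P[...,1]>-.4)&(P[...,1]<.4)&(P[...,0]<.9)
    nn,l,s,_=cv2.connectedComponentsWithStats(m.astype(np.uint8),connectivity=8)
    for i in range(1,nn):
        if s[i,4]>60:
            q=P[l==i]; print("bar",s[i],q.mean(0).round(3),rect(q),q.min(0).round(3),q.max(0).round(3))
E
```

```text
scene orange [293 197  34  25 385] mean [ 0.583 -0.014  0.211] z [0.177 0.235] rect [577.4 -14.4  17.5  88.6  13.3] pca 102.5
scene green [339 178  34  24 330] mean [0.547 0.11  0.212] z [0.18  0.236] rect [545.4 111.6   8.   88.   12.2] pca 102.3
scene blue [386 166  34  24 321] mean [0.532 0.238 0.212] z [0.179 0.236] rect [524.4 240.   19.3  88.7  12.8] pca 102.4
scene violet [202 207  37  15 282] mean [ 0.503 -0.245  0.122] z [0.092 0.147] rect [ 502.5 -245.7   88.1    9.2   87.7] pca -93.6
scene orange [238 200   9  17  75] mean [ 0.452 -0.191  0.054] z [0.003 0.075] rect [ 451.  -193.7   49.9   25.1   14.9] pca 22.4
bar [ 293  174  150   73 1124] [0.61  0.119 0.218] [588.2 120.6  91.  405.7  12.4] [ 0.524 -0.069  0.205] [0.675 0.328 0.224]
side orange [340 172  29  40 578] mean [ 0.579 -0.017  0.206] z [0.174 0.234] rect [571.1 -12.7  23.   91.2  11.1] pca -77.6
side green [305 153  22  15  57] mean [0.541 0.115 0.232] z [0.228 0.235] rect [541.1 114.1   6.3  87.1  10. ] pca -78.2
side blue [282 136  19  31 327] mean [0.528 0.239 0.206] z [0.175 0.235] rect [527.  244.2   6.4  
[... 456 characters left out ...]
54 -0.25   0.033] z [0.005 0.074] rect [ 448.5 -245.8  107.    47.    87. ] pca -102.7
side orange [350 350  21  18 239] mean [ 0.445 -0.298  0.046] z [0.025 0.062] rect [ 446.4 -297.4    4.9   39.9   87.6] pca 176.7
bar [297 132 106  63 724] [0.622 0.101 0.217] [597.3 125.2  65.6 410.   12.3] [ 0.551 -0.07   0.205] [0.672 0.331 0.224]
bar [272 145  22   9  80] [0.502 0.239 0.216] [504.9 238.4  77.4  36.4  44.4] [0.468 0.22  0.206] [0.531 0.278 0.224]
bar [300 157  28  21 191] [0.535 0.109 0.216] [540.3 110.6  70.9  63.8  57.7] [0.494 0.07  0.206] [0.554 0.158 0.224]
bar [336 185  20  11  80] [ 0.553 -0.018  0.217] [551.9 -17.   56.4  17.1  14.7] [ 0.526 -0.031  0.214] [ 0.579 -0.006  0.221]
```

Call:
play_rows:
  motion:
    - [[0,0,6,0],[0,0,10,0],[4,-5,10,-0.1],[8,-10,10,-0.2],[12,-15,10,-0.3],[16,-20,10,-0.4],[20,-25,10,-0.5],[24,-31,10,-0.6],[28,-37,10,-0.7],[32,-43,10,-0.8],[35,-49,10,-0.9],[38,-55,10,-1.0],[41,-61,10,-1.06],[43,-66,10,-1.12],[43.5,-67.6,10,-1.12],[43.5,-67.6,8,-1.12],[43.5,-67.6,8,-1.12],[43.5,-67.6,8,-1.12]]
  fingers: 4
  squeeze: 40

```text
time_s: 2.35
ee_pos: [0.5862, -0.0429, 0.485]
eef_rot: [-90.0, 0.0, 12.5]
ft_force: [-0.3, 1.6, -0.4]
finger_gap: 0.04
```

Run:
```python
from m import *
c=cap("wrist"); print(c["origin"],c["orientation"]); save(c,"w1.png")
o=r.observe(); print(o["qpos"].round(1))
for s,q in blobs(c,"orange",.17,.26): print(s,q.mean(0).round(4),q.max(0).round(3),rect(q))
for s,q in blobs(c,"orange",.222,.26): print("top",s,q.mean(0).round(4),q.max(0).round(3),rect(q))
print(px(c,[[.58,-.016,.2335],[.5862,-.0429,.215]]))
```

```text
[0.56964137 0.02521195 0.45495458] [ 1.63949836e+02 -5.84306642e-02  1.24142505e+01]
[-24.1  22.3  32.1  94.1 -12.6  67.3  23.5]
[319  95   8 127 925] [ 0.5779 -0.0086  0.2321] [0.59  0.032 0.236] [578.9 -12.    5.9  89.2  12.6]
top [319  95   8 127 883] [ 0.5776 -0.0079  0.2343] [0.59  0.032 0.236] [578.5 -12.1   4.8  89.2  12.3]
(array([323.29415936, 323.46759716]), array([167.28390447, 197.40332823]))
```

View pics/w1.png

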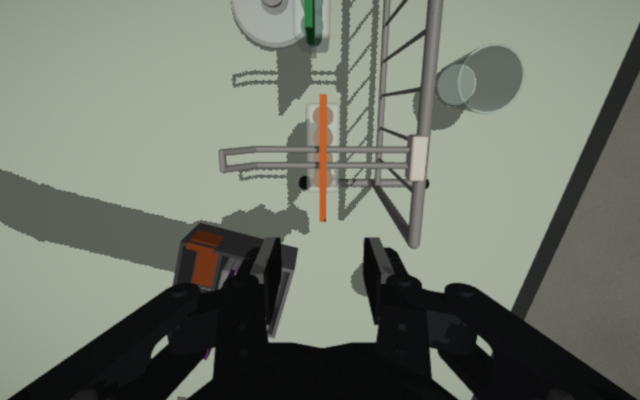

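Call:
play_rows:
  motion:
    - [[-0.15,0.25,-2,0],[-0.15,0.25,-4,0],[-0.15,0.25,-6,0],[-0.15,0.25,-8,0],[-0.15,0.25,-10,0],[-0.15,0.25,-11,0],[-0.15,0.25,-11.8,0],[-0.15,0.25,-11.8,0],[-0.15,0.25,-11.8,0]]

```text
time_s: 3.52
ee_pos: [0.585, -0.0414, 0.3673]
eef_rot: [-90.0, -0.1, 12.4]
ft_force: [0.1, 0.5, -0.1]
finger_gap: 0.0402
```

Call:
play_rows:
  motion:
    - [[0,0,0,0],[0,0,0,0],[0,0,0,0],[0,0,0,0],[0,0,0,0],[0,0,0,0],[0,0,0,0],[0,0,0,0]]
  fingers: 0
  squeeze: 40

```text
time_s: 4.53
ee_pos: [0.5848, -0.0413, 0.3669]
eef_rot: [-90.0, -0.0, 12.4]
ft_force: [-0.7, 0.3, 4.7]
finger_gap: 0.0048
```

Call:
play_rows:
  motion:
    - [[0,0,0.2,0],[0,0,0.4,0],[0,0,0.6,0],[0,0,0.75,0],[0,0,0.75,0],[0,0,0.75,0]]

```text
time_s: 5.28
ee_pos: [0.5847, -0.0413, 0.3741]
eef_rot: [-90.0, 0.0, 12.4]
ft_force: [-0.1, 0.2, -0.8]
finger_gap: 0.0046
```

Run:
```python
from m import *
c=cap("wrist"); save(c,"w2.png"); d=cap("side"); save(d,"s2.png",(270,130,400,230),5)
o=r.observe(); print(o["ee_pos"],o["ft_force"])
for s,q in blobs(c,"orange",.222,.28): print("top",s,q.mean(0).round(4),rect(q))
q=blobs(d,"orange",.16,.27)
for s,q in q: print("side",s,q.mean(0).round(4),np.percentile(q[:,2],[2,98]).round(3),rect(q))
ex=np.array([np.cos(np.radians(12.4)),np.sin(np.radians(12.4))]); ey=np.array([-ex[1],ex[0]]); p0=np.array([.5785,-.0121])
for n,k in(("wrist",c),("side",d),("scene0",np.load("scene.npy",allow_pickle=True).item())):
    P=pts(k); Q=P[k["depth"]>0]; u=(Q[:,:2]-p0)@ex; v=(Q[:,:2]-p0)@ey
    m=(abs(v)<14)&(abs(v)<.014)&(Q[:,2]>.205)&(Q[:,2]<.245)&(u>-.11)&(u<-.012)
    if m.any():
        print(n,m.sum(),"umin",u[m].min().round(4),"v",v[m].min().round(4),v[m].max().round(4))
        for a in np.arange(-.1,-.01,.01):
            w=m&(u>=a)&(u<a+.01)
            if w.any(): print(round(a,3),w.sum(),np.median(Q[w,2]).round(4),Q[w,2].max().round(4))
    b=(abs(v+.04)<.02)&(Q[:,2]>.205)&(Q[:,2]<.224)&(u>.05)&(u<.1)
    if b.any(): print("bar u",np.percentile(u[b],[5,50,95]).round(4))
```

```text
[ 0.58467308 -0.04135378  0.37411203] [ 0.84149976 -0.34691888 -0.38428113]
top [ 314   87   17  246 3682] [ 0.5758 -0.008   0.2411] [576.5 -12.2   6.7  90.2  13.4]
side [339 172  11  17  96] [0.5692 0.0208 0.2146] [0.194 0.232] [569.7  18.3   6.2  30.8  16.3]
side [343 184  26  25 223] [ 0.5805 -0.0305  0.1988] [0.18 0.24] [573.  -21.2  20.9  74.8  19.1]
side [341 198  21  20 154] [ 0.5671 -0.0261  0.1699] [0.161 0.179] [566.4 -22.6   9.2  64.9  18.3]
wrist 4368 umin -0.073 v -0.0081 0.0094
-0.08 234 0.2358 0.2376
-0.07 1219 0.2322 0.2379
-0.06 843 0.2225 0.2293
-0.05 548 0.2177 0.2202
-0.04 555 0.2178 0.2195
-0.03 550 0.2177 0.22
-0.02 419 0.2178 0.2198
bar u [0.0692 0.0721 0.0771]
side 94 umin -0.0724 v -0.0096 0.0107
-0.08 5 0.2341 0.2361
-0.07 17 0.2334 0.2365
-0.06 10 0.2212 0.2279
-0.05 15 0.2166 0.2189
-0.04 16 0.2169 0.2185
-0.03 16 0.217 0.2189
-0.02 15 0.217 0.2196
bar u [0.0705 0.073  0.0771]
scene0 99 umin -0.069 v -0.0093 0.0082
-0.07 24 0.2326 0.2375
-0.06 23 0.2238 0.2314
-0.05 15 0.2177 0.221
-0.04 12 0.2188 0.221
-0.03 13 0.2173 0.22
-0.02 12 0.2185 0.2206
bar u [0.0738 0.0791 0.082 ]
```

View pics/s2.png

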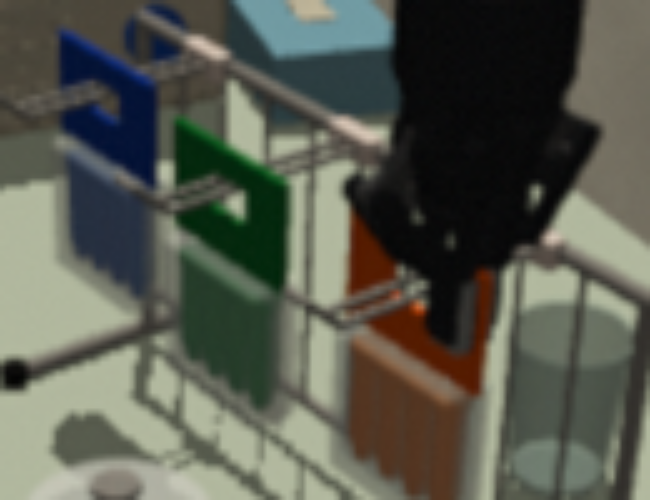

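Call:
play_rows:
  motion:
    - [[-0.98,-0.21,0.05,0],[-1.95,-0.43,0.05,0],[-2.93,-0.64,0.05,0],[-3.91,-0.86,0.05,0],[-4.49,-0.99,0.05,0],[-4.49,-0.99,0.05,0]]

```text
time_s: 6.12
ee_pos: [0.5395, -0.0514, 0.3748]
eef_rot: [-90.0, -0.0, 12.4]
ft_force: [0.7, -0.6, -1.2]
finger_gap: 0.0047
```

Call:
play_rows:
  motion:
    - [[-0.3,-0.06,0.05,0],[-0.54,-0.12,0.23,0],[-0.78,-0.17,0.45,0],[-1.03,-0.22,0.67,0],[-1.27,-0.28,0.9,0],[-1.51,-0.33,1.12,0],[-1.76,-0.38,1.35,0],[-2.0,-0.44,1.57,0],[-2.25,-0.49,1.8,0],[-2.5,-0.55,1.95,0],[-2.8,-0.62,1.95,0],[-3.3,-0.73,1.95,0],[-3.8,-0.83,1.95,0],[-4.5,-0.98,1.95,0],[-5.3,-1.16,1.95,0],[-5.3,-1.16,1.95,0]]

```text
time_s: 8.12
ee_pos: [0.4861, -0.0631, 0.3942]
eef_rot: [-90.0, 0.0, 12.4]
ft_force: [0.5, -0.4, -1.1]
finger_gap: 0.0047
```

Call:
play_rows:
  motion:
    - [[-1,-0.2,1.5,0],[-2,-0.4,3.5,0],[-3,-0.6,5,0],[-3.5,-3,5.5,-0.04],[-3.9,-6,5.5,-0.08],[-3.9,-9,5.5,-0.12],[-3.9,-12,5.5,-0.16],[-3.9,-15,5.5,-0.2],[-3.9,-18,5.5,-0.24],[-3.9,-20,5.5,-0.277],[-3.9,-20.9,5.5,-0.277],[-3.9,-20.9,5.5,-0.277],[-3.9,-20.9,5.5,-0.277]]

```text
time_s: 9.75
ee_pos: [0.4481, -0.2709, 0.449]
eef_rot: [-90.0, 0.0, -3.4]
ft_force: [-0.8, -0.2, -1.0]
finger_gap: 0.0045
```

Run:
```python
from m import *
o=r.observe(); print(o["ee_pos"],o["eef_rot"],o["qpos"].round(1),o["finger_gap"])
for n in("side","wrist","scene"):
    c=cap(n)
    if n=="side": save(c,"s3.png",(270,120,470,400),2)
    if n=="wrist": save(c,"w3.png")
    for k,a,b in(("orange",.22,.36),("orange",.272,.36),("violet",.08,.18),("orange",-.01,.09)):
        for s,q in blobs(c,k,a,b): print(n,k,a,s,q.mean(0).round(4),np.percentile(q[:,2],[2,98]).round(3),rect(q))
```

```text
[ 0.4480592  -0.27092977  0.44901794] [-8.99572781e+01  1.61549218e-02 -3.40354502e+00] [ -7.4  18.6  42.  106.2 -14.2  60.5  36.8] 0.004478505000403557
side orange 0.22 [343 200   9  19 118] [ 0.4468 -0.2175  0.3128] [0.298 0.348] [ 435.5 -237.8   98.9   13.6   61. ]
side orange 0.22 [341 226  30  39 347] [ 0.4468 -0.2593  0.2761] [0.256 0.316] [ 450.7 -240.4   92.    13.4   82.4]
side orange 0.22 [340 243  22  39 369] [ 0.4352 -0.2588  0.238 ] [0.221 0.254] [ 434.7 -251.4   11.    58.1    6.6]
side orange 0.272 [343 200   9  19 118] [ 0.4468 -0.2175  0.3128] [0.298 0.348] [ 435.5 -237.8   98.9   13.6   61. ]
side orange 0.272 [363 227   8  30 132] [ 0.4461 -0.2826  0.2977] [0.274 0.317] [ 447.7 -279.5   14.2    8.4   56.2]
side violet 0.08 [370 282  18  28  87] [ 0.4969 -0.2599  0.1438] [0.139 0.147] [ 497.5 -257.1   61.6    4.    87. ]
side violet 0.08 [369 296   8  13  41] [ 0.4988 -0.242   0.109 ] [0.105 0.112] [ 499.3 -243.2   30.9    4.7   86. ]
side orange -0.01 [327 300  19   9  87] [ 0.4518 -0.1866  0.0712] [0.066 0.074] [ 453.5 -185.7    9.7   37.9   87.3]
side orange -0.0
[... 585 characters left out ...]
 orange -0.01 [305  86  35  19 243] [ 0.4547 -0.188   0.053 ] [0.    0.074] [ 453.3 -189.3   21.7   37.8   86.5]
wrist orange -0.01 [306 101   8   4  29] [ 0.4365 -0.1974  0.0073] [0.006 0.008] [ 436.1 -197.4    3.6    8.7   86.7]
scene orange 0.22 [191 151  37  21 443] [ 0.4542 -0.2313  0.2879] [0.258 0.318] [ 454.4 -241.    14.3   86.9    4.4]
scene orange 0.272 [194 151  33  17 310] [ 0.4543 -0.2279  0.2978] [0.273 0.318] [ 453.3 -229.9   13.    65.     3.2]
scene violet 0.08 [202 207  37  15 296] [ 0.5034 -0.2453  0.1229] [0.094 0.147] [ 502.2 -245.    87.4    7.7   85.9]
scene orange -0.01 [238 200   9  17  75] [ 0.4515 -0.1911  0.0537] [0.005 0.076] [ 449.5 -191.6   50.4   23.1   26.9]
```

View pics/s3.png

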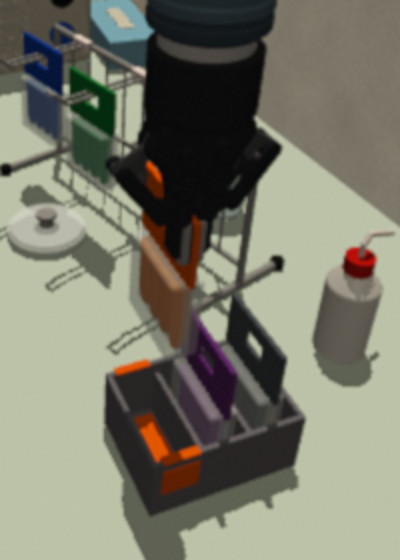

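View pics/w3.png

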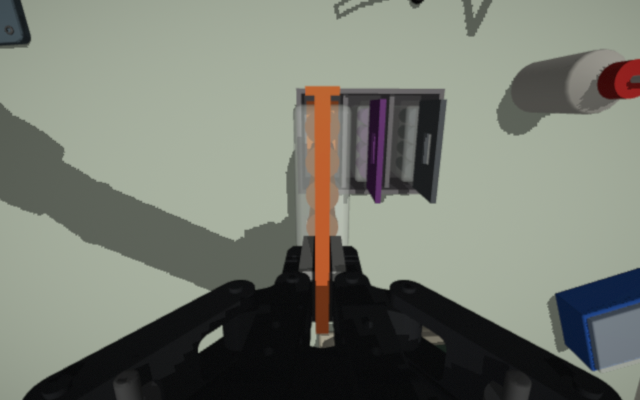

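Run:
```python
from m import *
for n in("scene","side"):
    c=np.load(n+".npy",allow_pickle=True).item(); P=pts(c); Q=P[c["depth"]>0]
    for lo,hi in((.064,.073),(.02,.072)):
        m=(Q[:,2]>lo)&(Q[:,2]<hi)&(abs(Q[:,0]-.5)<.12)&(abs(Q[:,1]+.242)<.09)
        print(n,lo,m.sum(),rect(Q[m]))
        a=np.radians(-3.5); e=np.array([np.cos(a),np.sin(a)]); f=np.array([-e[1],e[0]]); d=Q[m][:,:2]-[.498,-.242]
        print(np.percentile(d@e,[.5,99.5]).round(4),np.percentile(d@f,[.5,99.5]).round(4))
```

```text
scene 0.064 410 [ 501.7 -244.4  117.4  158.1   86.4]
[-0.075   0.0827] [-0.0601  0.0565]
scene 0.02 1143 [ 501.7 -244.   117.8  158.3   86.5]
[-0.0744  0.0827] [-0.0589  0.0566]
side 0.064 988 [ 499.8 -243.   118.1  156.4   86.4]
[-0.076   0.0788] [-0.0596  0.0574]
side 0.02 3467 [ 499.5 -243.6  119.3  157.1   86.5]
[-0.0762  0.0786] [-0.0604  0.0552]
```

Call:
play_rows:
  motion:
    - [[0.15,0,-2,0],[0.15,0,-4.5,0],[0.15,0,-7,0],[0.15,0,-9,0],[0.15,0,-10,0],[0.15,0,-11,0],[0.15,0,-12,0],[0.15,0,-13,0],[0.15,0,-14,0],[0.15,0,-15,0],[0.15,0,-15.8,0],[0.15,0,-15.8,0]]

```text
time_s: 11.4
ee_pos: [0.4491, -0.2717, 0.2906]
eef_rot: [-90.0, 0.1, -3.5]
ft_force: [0.8, -0.2, 0.1]
finger_gap: 0.0043
```

Call:
play_rows:
  motion:
    - [[0,0,-0.2,0],[0,0,-0.4,0],[0,0,-0.6,0],[0,0,-0.7,0],[0,0,-0.8,0],[0,0,-0.8,0],[0,0,-0.8,0]]

```text
time_s: 12.28
ee_pos: [0.4493, -0.2719, 0.2832]
eef_rot: [-90.0, -0.0, -3.5]
ft_force: [-0.6, 0.4, -0.2]
finger_gap: 0.0044
```

Call:
play_rows:
  motion:
    - [[0,0,-0.1,0],[0,0,-0.2,0],[0,0,-0.2,0],[0,0,-0.2,0]]

```text
time_s: 12.78
ee_pos: [0.4493, -0.2718, 0.2812]
eef_rot: [-90.0, 0.0, -3.5]
ft_force: [-1.1, -0.2, -0.6]
finger_gap: 0.0046
```

Call:
play_rows:
  motion:
    - [[0,0,-0.05,0],[0,0,-0.1,0],[0,0,-0.1,0],[0,0,-0.1,0]]

```text
time_s: 13.28
ee_pos: [0.4493, -0.2719, 0.2802]
eef_rot: [-90.0, -0.0, -3.5]
ft_force: [-0.1, -0.2, -0.9]
finger_gap: 0.0044
```

Call:
play_rows:
  motion:
    - [[0,0,-0.05,0],[0,0,-0.1,0],[0,0,-0.1,0],[0,0,-0.1,0]]

```text
time_s: 13.78
ee_pos: [0.4493, -0.2719, 0.2792]
eef_rot: [-90.0, -0.0, -3.5]
ft_force: [0.6, 0.4, -0.1]
finger_gap: 0.0046
```

Call:
play_rows:
  motion:
    - [[0,0,-0.05,0],[0,0,-0.1,0],[0,0,-0.1,0],[0,0,-0.1,0]]

```text
time_s: 14.28
ee_pos: [0.4494, -0.272, 0.2786]
eef_rot: [-90.0, -0.0, -3.5]
ft_force: [-1.0, 1.3, 4.5]
finger_gap: 0.0044
```

Call:
play_rows:
  motion:
    - [[0,0,0,0],[0,0,0,0],[0,0,0,0],[0,0,0,0],[0,0,0,0],[0,0,0,0]]
  fingers: 2.5

```text
time_s: 15.02
ee_pos: [0.4493, -0.2718, 0.2782]
eef_rot: [-90.0, 0.0, -3.5]
ft_force: [-0.4, -0.6, 0.7]
finger_gap: 0.0251
```

Call:
play_rows:
  motion:
    - [[0,0,1,0],[0,0,2.5,0],[0,0,4,0],[0,0,6,0],[0,0,9,0],[0,0,13,0],[0,0,16,0],[0,0,18,0],[0,0,18,0],[0,0,18,0]]

```text
time_s: 16.27
ee_pos: [0.449, -0.2716, 0.4579]
eef_rot: [-90.0, 0.0, -3.5]
ft_force: [-0.5, 0.8, -0.4]
finger_gap: 0.0251
```

Run:
```python
from m import *
for n in("side","scene","wrist"):
    c=cap(n)
    if n=="side": save(c,"s4.png",(240,110,440,380),2)
    for k,a,b in(("orange",.078,.2),("violet",.08,.18),("green",.17,.26),("blue",.17,.26)):
        for s,q in blobs(c,k,a,b): print(n,k,s,q.mean(0).round(4),np.percentile(q[:,2],[2,98]).round(3),rect(q))
print(r.observe()["ee_pos"],r.observe()["ft_force"])
```

```text
side orange [337 279  27  60 700] [ 0.4494 -0.2456  0.1185] [0.085 0.146] [ 456.1 -241.    91.8   19.3   89. ]
side orange [338 316  18  25  49] [ 0.4367 -0.2588  0.0813] [0.078 0.085] [ 436.3 -252.9    8.6   57.3    5.2]
side violet [363 274  25  35 116] [ 0.4977 -0.2474  0.1436] [0.139 0.147] [ 498.2 -243.9   88.8    4.2   86.5]
side violet [368 296   9  13  42] [ 0.4989 -0.2412  0.109 ] [0.106 0.112] [ 499.5 -242.1   31.3    5.4   87. ]
side green [305 153  22  35 368] [0.5423 0.1086 0.2064] [0.175 0.235] [542.1 114.    7.5  90.9  10.8]
side blue [282 136  19  31 328] [0.5275 0.2387 0.2061] [0.175 0.234] [526.  243.6   6.6  93.5  13.5]
scene orange [202 192  37  16 396] [ 0.4549 -0.2427  0.1195] [0.088 0.147] [ 454.5 -242.4   89.8    9.4   86.4]
scene violet [202 208  37  15 293] [ 0.5034 -0.2449  0.1224] [0.093 0.147] [ 502.9 -245.5   87.4    7.    85.2]
scene green [339 178  34  24 331] [0.5467 0.1097 0.2118] [0.178 0.235] [545.4 111.7   8.7  88.9  12.7]
scene blue [386 166  34  24 322] [0.5319 0.2379 0.2117] [0.179 0.235] [525.2 240.5  17.2  89.9  12.1]
wrist orange [320 100   7 101 620] [ 0.4504 -0.2386  0.141 ] [0.085 0.147] [ 450.6 -242.4   89.     6.2   86.6]
wrist orange [309 108   1  31  31] [ 0.437  -0.2196  0.083 ] [0.081 0.085] [ 4.369e+02 -2.197e+02  3.100e+01  2.000e-01  8.580e+01]
wrist violet [367  99  16 100 788] [ 0.4977 -0.2422  0.1394] [0.108 0.147] [ 498.2 -243.9   87.8    5.2   86.4]
[ 0.44908233 -0.27164501  0.45740536] [-0.88707947 -0.51800546 -0.46379093]
```

View pics/s4.png

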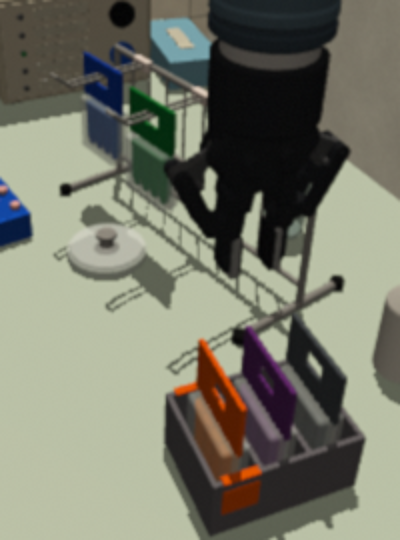

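The picture shows the orange pack (crop pixels about 220, 400) standing upright in the orange-labelled compartment, its top level with the violet pack's. The other packs have not moved.

```bash
python3 -c "from workcell import r; print(r.sign_off())"
```

```text
the job is handed in; nothing more can be done
None
```

The orange pack is standing in the orange-labelled compartment, header up and fully down, and the job was handed in at about 16 s of the 51 s allowed.

**What I did:** I gripped the header on one side strip and lifted the pack about 7 mm off the wires. I then slid it out along the upturned slope and past the tip; the wrist force read at the end of each move stayed near 1 N. Over the compartment I lowered it in 1 mm steps until I felt contact at about 4.5 N, then released it and backed off.

**Last checks:**
- **Position:** the wrist camera put the pack at about (0.4506, −0.2424), within 2 mm of the compartment's estimated centre. The side and scene cameras read x about 4–6 mm higher, because they see the header at an angle; this is still within the 20 mm tolerance.
- **Seating:** the header top is at z ≈ 0.147, level with the violet pack's, so the pack is upright and on the floor.
- **Other packs:** blue, green and violet stayed within about 1 mm of where they started.
- **Checked by eye only:** the slate pack and rotor lid look undisturbed in the last picture. I did not measure them. The tube rack and wash bottle are only partly in that picture and the beaker is mostly hidden behind the gripper; the arm never went near any of the three.

No check failed.

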